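# Cover the tool case and swing its hasp shut

## Robot

A 6-joint arm with a two-finger parallel gripper is mounted at the origin on the work surface. World frame = base frame: x ahead of the robot, y to its left, z up, the work surface at z = 0. Lengths are in m, angles in degrees, forces in N, time in s.
With the tool pointing down it reaches from about 0.25 to 0.725 m from the base axis. Payload 9.7 kg.
Tool frame: the origin (TCP) lies between the finger pads; the fingertips stand bot.tcp_to_tips ahead of it and the grasp point (between the pads) lies 2 mm behind it (bot.tcp_to_tips is the distance from the TCP to the fingertips, in m); z points along the fingers, y is the line along which they close (so a half turn about z gives the same grasp; the last joint's range is limited). The gripper opens to 85 mm and grips with 20 to 120 N. Pads are 22 mm wide; open, the fingers measure 114 mm over their backs; the gripper's body (76 mm by 85 mm) begins 54 mm behind the grasp point. The pads swing forward as they close: fully open they stand 13 mm farther back than shut.
Start: joints at [76.604, 4.979, 10.078, 95.1, 0, 90], TCP at [0.127, 0.535, 0.248] pointing down, gripper open.
Joint ranges: [-179.16, 179.16], [-48.56, 103.87], [-65.8, 70.77], [-126.05, 130.52], [-82.76, 87.17], [-180, 180]. Speed limits (degrees/s): [127.2, 127.2, 147.25, 180, 180, 180].

## Interface

Orientations are given as [roll, pitch, yaw] about the fixed x, y, z axes, in that order (R = Rz(yaw) Ry(pitch) Rx(roll)).
In Python, from workcell import sensors, camera, camera_params, bot gives the robot as it stands.
- The arm moves only by the tool apply_moves, never from a script. Its argument "motion" is a list of rows, each an object with "jaw": the opening, from -1 (shut) to 1 (fully open); "xyz": the shift along the tool's x, y, z in mm, a list of three; "twist": the turn about the tool's z in rad. A call has 1 to 5 rows; each row is the pose to reach, as a shift and turn from the pose commanded when the call began, along the tool's axes at that moment; what a row does not reach only later rows make up. A row lasts 1/8 s, in which the tool goes at most 62.5 mm and 10.7 degrees, less where a joint would pass 70% of its speed; a pose out of reach is approached as far as the arm can. A call with a gripper value outside its range is refused whole. The fingers move at their own pace and stop on an object; "grip_force" is the grip in N (left out, the last holds). Time passes only in rows, so rows that repeat a pose let the fingers close. It gives the time, the measured TCP pose, the force, the opening and the grip force at its end, in the units of the state.
- sensors.get_obs(): the state, without advancing time (a new reading comes with each control period).
- camera(name): name is "scene" or "top" or "wrist"; returns (picture, depth): 384x512x3 uint8, red, green, blue; 384x512 float32, m along the optical axis (not along the pixel's ray), 0 where there is no reading.
- camera_params(name): a dict with "mtx" (3x3 intrinsics, pixels), "k1" (the pictures are not rectified: a ray, as slopes to the right and down, at radius r is drawn at 1 + k1 r^2 times it, then the intrinsics apply), "rvec" (rotation vector, rad) and "tvec" (3), from world to camera coordinates, as OpenCV has them. Camera axes: x right, y down, z forward; pixel columns grow to the right and rows downward; lengths in m; the calibration is good to about 2 mm. A picture is of the moment at which its call begins: read the wrist's pose just before it. camera_params takes no time and is no camera call; for the wrist camera it gives the pose at the moment of the call.
- bot.job_done(): hands the job in; it is judged then, once.
The state is a dict: "time": time; "q": joint angles; "qd": joint speeds; "joint_efforts": joint torques, N m; "ee_pos": TCP position; "tcp_rot": TCP orientation; "wrist_force": force on the tool from outside, world axes, zero at the start; "torque": the same for the moment, N m; "opening": finger opening in m; "grasp_force": force on a finger pad.
Only numpy, scipy, OpenCV 4.12 (cv2) and the standard library are available. Lean on these libraries where they do the work, as an engineer would, in place of code of your own. Each camera call takes 0.05 s, during which the arm holds its last target. There are 200 camera calls.

## Task

Put the loose cover into the mouth of the black tool case with its staple at the hasp end, setting it down rather than dropping it, and press it fully down so that it sits level on the compressed seal. Only then swing the hasp over so that it lies fully down on the cover with the staple standing in its window. Leave the detergent bottle, the tub and the hammer alone.

Things in the scene. Friction and masses are not known exactly. Their poses are not given: they have to be found in the camera images.
- case: Black plastic open-topped tool case, fixed to the worktop; outside 218 (its x) x 168 (its y) mm, 90 mm high to the rim, then a lip that flares outward up to 102 mm high (230 x 180 mm overall) and guides the cover in, with a 70 mm gap at the hasp. Origin at the centre of its underside, z up; the hasp is on its -x end, which faces roughly towards the robot.
- case_mouth (a point): Centre of the case's mouth, 80 mm above its underside: where the centre of the cover's underside lies when fully home. The mouth is 206 x 156 mm, 3 mm clear of the cover on every side. Axes as the case.
- seal_top (a point): Centre of the plane of the top of the black rubber seal strip round the inside of the mouth, level with the cover's underside: 6 mm above case_mouth at first, level with it when compressed. It carries the cover's own weight; it gives when the cover is pressed near its middle with about 7 to 10 N and then stays compressed. 15 to 20 N is a safe press.
- staple_spot (a point): Point on the case frame where the foot of the cover's staple (cover_staple) lies when the cover is home: 76 mm towards the hasp end from the mouth's centre, 90 mm above the case's underside.
- hasp_hinge (a point): Middle of the hasp's hinge line, on the outside of the case's -x end, 114 mm from the case's centre and 92.5 mm above its underside. The hinge line runs along the case's y. Axes as the case.
- hasp (a joint): Angle of the hasp in rad: 0 = shut, lying level over the cover and pointing to the case's +x; 1.57 = standing straight up; about 2.3 = leaning outward away from the case. Range 0 to 2.5. The hinge is stiff: the hasp stays where it is left and takes 1 to 2 N at its end to move. It can be pushed over from outside with the closed fingers.
- hasp_end (a point): Middle of the hasp's free edge, 72 mm from the hinge line. The hasp is a steel flap 56 mm wide and 5 mm thick with a 30 x 30 mm window from 22 to 52 mm from the hinge line; shut, its underside is 91 mm and its upper face 96 mm above the case's underside.
- cover: Loose grey plastic cover, 200 (its x) x 150 (its y) x 10 mm, about 0.35 kg, lying flat on the worktop at the start. Origin at the centre of its underside, z up. On top it carries a central grip bar and, near its -x end, a steel staple: an upright wire loop 18 mm long (x), 6 mm wide, 16 mm high, its centre 76 mm from the cover's centre. In the case its x axis points the same way as the case's.
- cover_bar (a point): Centre of the black grip bar, 33.5 mm above the cover's underside; the bar is 60 mm long along the cover's x, 16 mm wide, 13 mm thick (27 to 40 mm above the underside), on two legs, with room for a finger on each side.
- cover_staple (a point): Foot of the staple, on the cover's upper face, 76 mm from the cover's centre towards its -x end.
- detergent: Bystander: small white bottle 68 mm across, 110 mm tall, standing. Origin at the centre of its underside.
- tub: Bystander: white round tub with lid, 110 mm across, 100 mm tall, standing. Origin at the centre of its underside.
- hammer: Bystander: hammer about 300 mm long lying on the worktop, handle towards its -x. Origin under its middle.
Not all that is in view belongs to the job. Of the things that look like the cover, take the one that is nearest to the robot's base at the start.

How it is judged (in metres and radians):
On the way:
1. the cover is pressed home in the case's mouth, level, staple at the hasp end, while the hasp is still open (horizontal distance between cover and case_mouth below 0.007 m and z of cover in the frame of case_mouth between -0.004 and 0.002 m and angle between cover's own z axis and vertical below 0.025 rad and horizontal distance between cover_staple and staple_spot below 0.009 m and value of joint hasp above 0.8 rad), for 0.2 s.
At the end, for the whole second after the job is handed in: The cover lies in the case's mouth within 7 mm of its centre and no more than 2 mm above its fully-home height, level within 0.025 rad, its staple within 9 mm of its spot at the hasp end, at rest; the hasp lies over it within 0.12 rad of fully shut (horizontal distance between cover and case_mouth below 0.007 m and z of cover in the frame of case_mouth between -0.004 and 0.002 m and angle between cover's own z axis and vertical below 0.025 rad and horizontal distance between cover_staple and staple_spot below 0.009 m and value of joint hasp below 0.12 rad and linear speed of cover below 0.02 m/s); the robot touches nothing.
It fails at once if a bystander (detergent bottle, tub or hammer) is moved by more than 30 mm (distance of any of detergent, tub, hammer from where it was at the start of the episode above 0.03 m).
It fails at once if the cover is dropped or slammed into the case (faster than 0.7 m/s within 50 mm of home) (distance between cover and case_mouth below 0.05 m and linear speed of cover above 0.7 m/s).
It also fails if it takes over 61 s, if anything falls off the work surface, if the arm or the gripper's body presses on something with over 40 N, if the wrist force passes 120 N, or if a joint passes its speed limit or range.

## Working session

There is one attempt and no reset: what is moved stays moved. The work goes in short steps, Python scripts to look and compute and a tool call to move; the robot and the scene stay as the last step left them, time stands still between calls to the robot, and variables do not carry over. Pictures are saved under pics/ and viewed, at most 10 in all, crops included, and the job is handed in when it is done.

Besides the shell and the picture viewer there is one more tool, called after ">>>" as name(argument=value, ...), one argument or row to a line, values as JSON. apply_moves: Moves the arm, as the interface text tells. Its arguments: {"type":"object","properties":{"motion":{"type":"array","items":{"type":"object","properties":{"jaw":{"type":"number"},"xyz":{"type":"array","items":{"type":"number"}},"twist":{"type":"number"}}}},"grip_force":{"type":"number"}},"required":["motion"]}

```bash
ls; mkdir -p pics; cat > h.py <<'E'
import numpy as np, cv2
from workcell import sensors, camera, camera_params, bot
def cloud(name):
    P=camera_params(name); im,d=camera(name)
    K=np.array(P['mtx'],float); k1=P['k1']
    v,u=np.mgrid[:384,:512]
    p=np.stack([(u-K[0,2])/K[0,0],(v-K[1,2])/K[1,1]],-1)
    rd=np.linalg.norm(p,axis=-1); r=rd.copy()
    for _ in range(20): r=rd/(1+k1*r*r)
    p=p/(1+k1*r*r)[...,None]
    c=np.concatenate([p,np.ones((384,512,1))],-1)*d[...,None]
    R=cv2.Rodrigues(np.array(P['rvec'],float))[0]
    w=(c-np.array(P['tvec'],float).ravel())@R
    w[d==0]=np.nan
    return im,d,w
def save(im,fn): cv2.imwrite('pics/'+fn,im[...,::-1])
E
python3 - <<'E'
from h import *
o=sensors.get_obs(); print(o, bot.tcp_to_tips)
a=[]
for n in ['scene','top']:
    im,d,w=cloud(n); np.savez(n+'.npz',im=im,w=w); save(im,n+'.png')
E
```

```text
pics
{'time': 0.0, 'q': array([ 7.66048894e+01,  5.01142072e+00,  1.00341085e+01,  9.50992752e+01,
       -4.95919538e-04,  9.00013184e+01]), 'qd': array([ 0.024328  , -0.14838628, -0.04725335, -0.01725221, -0.04469019,
        0.09728901]), 'joint_efforts': array([ 4.53139164e-04, -5.20392752e+01,  4.64799607e+01,  1.65140675e-02,
        9.27703627e-05, -1.26964178e-06]), 'ee_pos': array([0.12737016, 0.53483641, 0.24757688]), 'tcp_rot': array([-1.79923413e+02,  4.97681393e-04,  1.66603572e+02]), 'wrist_force': array([ 0.78056638, -0.80659002, -0.39092457]), 'torque': array([ 0.04496295, -0.01555827,  0.02236312]), 'grasp_force': 0.0, 'opening': 0.0851409973519597} 0.017
```

View pics/scene.png

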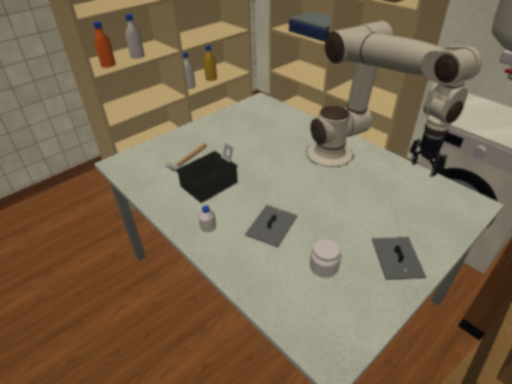

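View pics/top.png

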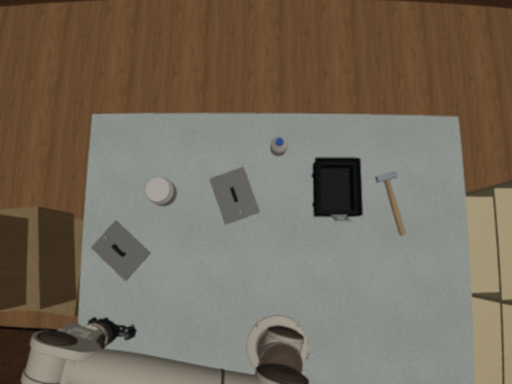

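The top view shows two grey covers, at (235,195) and (121,250). The first is nearer the base at (278,345), and its staple is at about (240,212). The case is at (338,187) with the hasp at (340,217), the tub at (160,190), the bottle at (279,146) and the hammer at (393,205). Next I measure them.

```bash
cat > m.py <<'E'
from h import *
def rect(pts):
    r=cv2.minAreaRect(pts.astype(np.float32)); b=cv2.boxPoints(r); e=b[1]-b[0]; f=b[2]-b[1]
    l=e if np.linalg.norm(e)>np.linalg.norm(f) else f
    return np.round(r[0],4),np.round(r[1],4),round(np.degrees(np.arctan2(l[1],l[0])),2)
if __name__=='__main__':
  for n in ['top','scene']:
    z=np.load(n+'.npz'); w=z['w'];im=z['im'].astype(int)
    tab=(abs(w[...,2])<.02)
    print(n,'table z',np.nanmedian(w[...,2][tab]))
    px={'top':[(235,195),(121,250),(338,187),(160,190),(279,146),(240,212)],'scene':[(265,230),(395,265),(208,178),(325,250),(207,215)]}[n]
    for u,v in px: print((u,v),np.round(w[v,u],3))
    sub=w
    # cover: grey dark pixels at z 3..16mm
    g=im.sum(-1); 
    for nm,(cx,cy) in {'near':w[px[0][1]+0,px[0][0]][:2],'far':w[px[1][1],px[1][0]][:2]}.items():
        near=np.hypot(w[...,0]-cx,w[...,1]-cy)<.16
        m=near&(w[...,2]>-.004)&(w[...,2]<.018)&(g<390)
        m=cv2.morphologyEx(m.astype(np.uint8),cv2.MORPH_OPEN,np.ones((3,3)))>0
        print(nm,'dist',np.hypot(cx,cy),rect(w[m][:,:2]),np.median(w[m][:,2]),m.sum())
        hi=near&(w[...,2]>.022)&(w[...,2]<.05)
        if hi.sum()>3: print(' bar',w[hi].mean(0).round(4),rect(w[hi][:,:2]),hi.sum())
    c=w[px[2][1],px[2][0]][:2]
    near=(abs(w[...,0]-c[0])<.17)&(abs(w[...,1]-c[1])<.14)
    for lo,hi in [(.06,.086),(.086,.115),(.115,.2)]:
        m=near&(w[...,2]>lo)&(w[...,2]<hi)
        if m.sum()>3: print('case',lo,hi,rect(w[m][:,:2]),w[m].mean(0).round(3),w[m][:,2].max(),m.sum())
E
python3 m.py
```

```text
top table z 0.0006422177254852726
(235, 195) [0.591 0.167 0.038]
(121, 250) [0.369 0.617 0.034]
(338, 187) [ 0.631 -0.252  0.008]
(160, 190) [0.6   0.453 0.101]
(279, 146) [ 0.78  -0.006  0.088]
(240, 212) [0.525 0.148 0.019]
near dist 0.6145498399657936 (array([0.5967, 0.1742]), array([0.2087, 0.1546]), np.float32(19.98)) 0.010307954955850374 1765
 bar [0.5903 0.1711 0.0386] (array([0.5727, 0.1651]), array([0.1123, 0.0152]), np.float32(19.07)) 67
far dist 0.719364991017626 (array([0.3692, 0.6332]), array([0.2107, 0.1583]), np.float32(48.45)) 0.009586177292558255 1819
 bar [0.3749 0.6342 0.0376] (array([0.4034, 0.6303]), array([0.1064, 0.0763]), np.float32(40.02)) 78
case 0.06 0.086 (array([ 0.6177, -0.2271]), array([0.1681, 0.2169]), np.float32(-0.01)) [ 0.625 -0.234  0.08 ] 0.08598711849484418 389
case 0.086 0.115 (array([ 0.6157, -0.2324]), array([0.1808, 0.2341]), np.float32(-0.35)) [ 0.62  -0.241  0.095] 0.11488826676610293 953
case 0.115 0.2 (array([ 0.4893, -0.232 ]), array([0.0546, 0.0185]), np.float32(89.95)) [ 0.488 -0.233  0.148] 0.16460296255950466 62
scene table z -0.000
[... 327 characters left out ...]
(array([0.5748, 0.1659]), array([0.1122, 0.0168]), np.float32(21.67)) 65
far dist 0.7667105124567883 (array([0.3679, 0.6331]), array([0.2046, 0.1593]), np.float32(48.88)) 0.010031035261610376 1594
 bar [0.3754 0.6368 0.0363] (array([0.3863, 0.6524]), array([0.1171, 0.0179]), np.float32(50.92)) 89
case 0.06 0.086 (array([ 0.619 , -0.2265]), array([0.1799, 0.2272]), np.float32(-0.63)) [ 0.625 -0.224  0.076] 0.08598372541939447 594
case 0.086 0.115 (array([ 0.6153, -0.2332]), array([0.2424, 0.1868]), np.float32(0.09)) [ 0.603 -0.246  0.094] 0.11482869107781828 447
case 0.115 0.2 (array([ 0.4888, -0.2347]), array([0.067 , 0.0242]), np.float32(78.87)) [ 0.489 -0.229  0.142] 0.16391437321097915 67
```

>>> apply_moves(
  motion=[
    {"xyz": [-57,-26,0],"twist": 0,"jaw": 1},
    {"xyz": [-114,-52,0],"twist": -0.05,"jaw": 1},
    {"xyz": [-171,-78,0],"twist": -0.1,"jaw": 1},
    {"xyz": [-228,-103,0],"twist": -0.1,"jaw": 1},
    {"xyz": [-285,-129,0],"twist": -0.1,"jaw": 1},
  ],
)

```text
time: 0.72
ee_pos: [0.3758, 0.3422, 0.2481]
tcp_rot: [-180.0, -0.0, 172.3]
wrist_force: [-0.1, 0.8, 0.6]
opening: 0.0856
grasp_force: 0.0
```

```bash
python3 -c "
from h import *
o=sensors.get_obs();print(o['q'].round(1),o['ee_pos'],o['tcp_rot'])"
```

```text
[42.3 -0.8  4.2 94.9  0.  50. ] [0.3757903  0.34220781 0.2480702 ] [-1.79996690e+02 -6.08638247e-03  1.72343557e+02]
```

>>> apply_moves(
  motion=[
    {"xyz": [-47,-28,0],"twist": -0.1,"jaw": 1},
    {"xyz": [-94,-56,0],"twist": -0.2,"jaw": 1},
    {"xyz": [-141,-85,0],"twist": -0.3,"jaw": 1},
    {"xyz": [-188,-113,0],"twist": -0.4,"jaw": 1},
    {"xyz": [-235,-141,0],"twist": -0.483,"jaw": 1},
  ],
)

```text
time: 1.35
ee_pos: [0.5898, 0.1712, 0.2479]
tcp_rot: [180.0, -0.0, -159.8]
wrist_force: [-0.1, 0.7, 0.3]
opening: 0.0855
grasp_force: 0.0
```

>>> apply_moves(
  motion=[
    {"xyz": [0,0,0],"twist": 0,"jaw": 1},
    {"xyz": [0,0,0],"twist": 0,"jaw": 1},
  ],
)

```text
time: 1.6
ee_pos: [0.5883, 0.1726, 0.2478]
tcp_rot: [180.0, -0.1, -160.1]
wrist_force: [0.2, 0.5, -0.7]
opening: 0.0855
grasp_force: 0.0
```

```bash
cat >> h.py <<'E'
def go(x,y,z,yaw,o=None):
    o=o or sensors.get_obs(); p=o['ee_pos']; t=np.radians(o['tcp_rot'][2]); d=1e3*(np.array([x,y,z])-p)
    tw=(o['tcp_rot'][2]-yaw+180)%360-180
    print('at',p.round(4),o['tcp_rot'].round(2),'F',o['wrist_force'].round(1),'t',round(o['time'],2)); print('move xyz',np.round([d[0]*np.cos(t)+d[1]*np.sin(t),d[0]*np.sin(t)-d[1]*np.cos(t),-d[2]],1),'twist',round(np.radians(tw),3))
E
cat > cov.py <<'E'
from h import *; from m import rect; import sys
o=sensors.get_obs(); im,d,w=cloud('wrist'); save(im,sys.argv[1]); np.savez('wr.npz',im=im,w=w)
z=w[...,2]; n=np.hypot(w[...,0]-.594,w[...,1]-.172)<.16
g=im.astype(int).sum(-1)
bar=n&(z>.033)&(z<.05); print('bar',rect(w[bar][:,:2]),np.median(z[bar]),bar.sum(),'g',np.percentile(g[bar],[5,50,95]))
t=n&(abs(z)<.015)&(g>420); s=n&(z>.004)&(z<.016)&(g<420)
print('plate',rect(w[s][:,:2]),np.median(z[s]),s.sum(),'table',np.nanmedian(z[t]))
st=n&(z>.017)&(z<.031); print('mid',rect(w[st][:,:2]),st.sum())
E
python3 cov.py w1.png
```

```text
bar (array([0.5953, 0.1736]), array([0.0598, 0.0158]), np.float32(20.13)) 0.040597948182256705 692 g [104.55 122.   193.35]
plate (array([0.5952, 0.1737]), array([0.2001, 0.1507]), np.float32(20.13)) 0.010709140617381081 17245 table 0.0007239156636434376
mid (array([0.5421, 0.1542]), array([0.0561, 0.0134]), np.float32(20.42)) 97
```

View pics/w1.png

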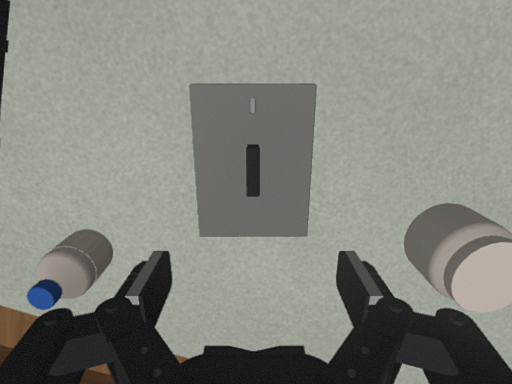

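The wrist view shows the cover centred at (253,160), with the staple at (252,105) on the robot side and the bar at (253,170). The measured sizes (200x151, bar 60x16 at 40 mm) match, and so do the top and scene views.

```bash
python3 -c "
from h import *
go(.5952,.1736,.033,-159.87)"
```

```text
at [0.588  0.1731 0.2482] [ 1.7999e+02 -3.0000e-02 -1.6000e+02] F [ 0.1 -0.5 -0.4] t 1.65
move xyz [ -6.9  -2.  215.2] twist -0.002
```

>>> apply_moves(
  motion=[
    {"xyz": [-7,-2,50],"twist": 0,"jaw": 1},
    {"xyz": [-7,-2,100],"twist": 0,"jaw": 1},
    {"xyz": [-7,-2,150],"twist": 0,"jaw": 1},
    {"xyz": [-7,-2,185],"twist": 0,"jaw": 1},
    {"xyz": [-7,-2,205],"twist": 0,"jaw": 1},
  ],
)

```text
time: 2.28
ee_pos: [0.5944, 0.174, 0.0418]
tcp_rot: [180.0, -0.1, -159.9]
wrist_force: [0.1, -0.1, 0.2]
opening: 0.0852
grasp_force: 0.0
```

>>> apply_moves(
  motion=[
    {"xyz": [0,0,5],"twist": 0,"jaw": 1},
    {"xyz": [0,0,10],"twist": 0,"jaw": 1},
    {"xyz": [0,0,10],"twist": 0,"jaw": 1},
  ],
)

```text
time: 2.65
ee_pos: [0.5964, 0.1734, 0.0343]
tcp_rot: [-180.0, 0.1, -160.0]
wrist_force: [-0.3, 0.0, -0.1]
opening: 0.0852
grasp_force: 0.0
```

```bash
python3 -c "
from h import *
go(.5952,.1736,.033,-159.87)"
```

```text
at [0.5964 0.1734 0.0343] [-1.8000e+02  8.0000e-02 -1.5999e+02] F [-0.3  0.  -0.1] t 2.65
move xyz [1.  0.6 1.3] twist -0.002
```

Aligned. Closing on the bar.

>>> apply_moves(
  motion=[
    {"xyz": [0,0,0],"twist": 0,"jaw": 0.2},
    {"xyz": [0,0,0],"twist": 0,"jaw": -0.3},
    {"xyz": [0,0,0],"twist": 0,"jaw": -0.8},
    {"xyz": [0,0,0],"twist": 0,"jaw": -1},
    {"xyz": [0,0,0],"twist": 0,"jaw": -1},
  ],
  grip_force=60,
)

```text
time: 3.28
ee_pos: [0.596, 0.1732, 0.0336]
tcp_rot: [-180.0, 0.0, -160.0]
wrist_force: [-1.2, -1.3, 2.4]
opening: 0.0144
grasp_force: 59.2
```

>>> apply_moves(
  motion=[
    {"xyz": [0,0,0],"twist": 0,"jaw": -1},
    {"xyz": [0,0,0],"twist": 0,"jaw": -1},
    {"xyz": [0,0,0],"twist": 0,"jaw": -1},
  ],
)

```text
time: 3.65
ee_pos: [0.596, 0.1732, 0.0336]
tcp_rot: [-180.0, 0.0, -160.0]
wrist_force: [-0.6, 0.3, 6.1]
opening: 0.0148
grasp_force: 59.4
```

>>> apply_moves(
  motion=[
    {"xyz": [0,0,-20],"twist": 0,"jaw": -1},
    {"xyz": [0,0,-60],"twist": 0,"jaw": -1},
    {"xyz": [0,0,-110],"twist": 0,"jaw": -1},
    {"xyz": [0,0,-160],"twist": 0,"jaw": -1},
    {"xyz": [0,0,-210],"twist": 0,"jaw": -1},
  ],
)

```text
time: 4.28
ee_pos: [0.5953, 0.173, 0.2456]
tcp_rot: [180.0, -0.0, -160.0]
wrist_force: [1.0, 1.2, -3.2]
opening: 0.0148
grasp_force: 58.8
```

```bash
python3 -c "
from h import *
go(.60,.03,.30,-180)"
```

```text
at [0.5953 0.173  0.2456] [ 1.8000e+02 -1.0000e-02 -1.5999e+02] F [ 1.   1.2 -3.2] t 4.28
move xyz [  44.5 -135.9  -54.4] twist 0.349
```

>>> apply_moves(
  motion=[
    {"xyz": [8,-25,-10],"twist": 0.06,"jaw": -1},
    {"xyz": [17,-52,-21],"twist": 0.13,"jaw": -1},
    {"xyz": [26,-80,-32],"twist": 0.2,"jaw": -1},
    {"xyz": [35,-108,-43],"twist": 0.28,"jaw": -1},
    {"xyz": [44,-136,-54],"twist": 0.349,"jaw": -1},
  ],
)

```text
time: 4.9
ee_pos: [0.6006, 0.0293, 0.2982]
tcp_rot: [-180.0, -0.0, 179.9]
wrist_force: [-0.6, 1.1, -3.5]
opening: 0.0152
grasp_force: 58.8
```

>>> apply_moves(
  motion=[
    {"xyz": [0,0,0],"twist": 0,"jaw": -1},
    {"xyz": [0,0,0],"twist": 0,"jaw": -1},
    {"xyz": [0,0,0],"twist": 0,"jaw": -1},
  ],
)

```text
time: 5.28
ee_pos: [0.6009, 0.0311, 0.297]
tcp_rot: [180.0, -0.0, -179.9]
wrist_force: [-1.6, -0.4, -2.9]
opening: 0.0151
grasp_force: 58.9
```

```bash
cat > case.py <<'E'
from h import *; from m import rect; import sys
o=sensors.get_obs(); print(o['ee_pos'],o['tcp_rot'],o['wrist_force'])
im,d,w=cloud('wrist'); save(im,sys.argv[1]); np.savez('wr2.npz',im=im,w=w)
z=w[...,2]; n=(abs(w[...,0]-.616)<.16)&(abs(w[...,1]+.232)<.13)
for lo,hi in [(.003,.06),(.075,.085),(.088,.094),(.094,.106),(.115,.2)]:
    m=n&(z>lo)&(z<hi)
    if m.sum()>9: print(lo,hi,rect(w[m][:,:2]),w[m].min(0).round(4),w[m].max(0).round(4),m.sum())
E
python3 case.py w2.png
```

```text
[0.60085829 0.03109254 0.29697002] [ 1.79994674e+02 -4.20379734e-02 -1.79906455e+02] [-1.57896618 -0.38804023 -2.90255197]
0.003 0.06 (array([ 0.5884, -0.2258]), array([0.2611, 0.1508]), np.float32(0.51)) [ 0.4579 -0.3009  0.0031] [ 0.7183 -0.1492  0.06  ] 10867
0.075 0.085 (array([ 0.6163, -0.2239]), array([0.1674, 0.2181]), np.float32(-1.92)) [ 0.5097 -0.3111  0.075 ] [ 0.7279 -0.1423  0.085 ] 1692
0.088 0.094 (array([ 0.6128, -0.2262]), array([0.2269, 0.1609]), np.float32(0.16)) [ 0.4993 -0.3064  0.088 ] [ 0.7264 -0.1454  0.094 ] 1249
0.094 0.106 (array([ 0.6153, -0.222 ]), array([0.1614, 0.2388]), np.float32(-0.36)) [ 0.496  -0.3034  0.094 ] [ 0.7344 -0.1408  0.1059] 2636
0.115 0.2 (array([ 0.4969, -0.21  ]), array([0.0083, 0.0201]), np.float32(-55.54)) [ 0.4879 -0.2207  0.1151] [ 0.4993 -0.2023  0.134 ] 162
```

View pics/w2.png

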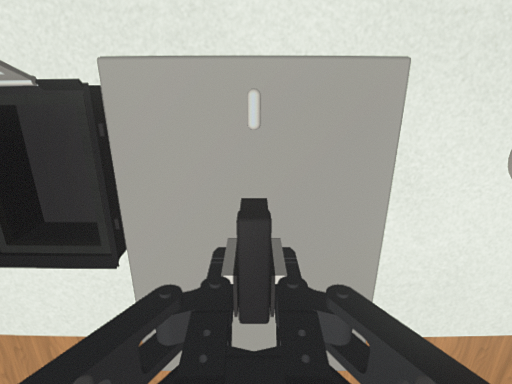

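The wrist view shows the near part of the case at left: its +y lip runs along columns 103-125 and its ends are at rows 80 and 267. The held cover is square, with its edges at columns 98-410 at the top and the staple at (254,108). I fit the lip edges and the cover's pose in the hand.

```bash
cat > fit.py <<'E'
from h import *
def edge(w,m,axis,sign,lo,hi,step=.006):
    # extreme of `axis` per bin along other axis; robust line
    o=1-axis; P=w[m]; r=[]
    for a in np.arange(lo,hi,step):
        q=P[(P[:,o]>=a)&(P[:,o]<a+step)][:,axis]
        if len(q)>3: r.append((a+step/2,sign*np.percentile(sign*q,97)))
    r=np.array(r); k=np.ones(len(r),bool)
    for _ in range(6):
        c=np.polyfit(r[k,0],r[k,1],1); e=abs(np.polyval(c,r[:,0])-r[:,1]); k=e<=max(.0015,np.median(e)*2)
    return c,k.sum(),len(r),(np.std(np.polyval(c,r[k,0])-r[k,1])*1e3).round(2)
if __name__=='__main__':
  for f in ['wr2','top','scene']:
    w=np.load(f+'.npz')['w']; z=w[...,2]; ym=-.17 if f=='wr2' else -.165
    lip=(z>.092)&(z<.108)&(abs(w[...,0]-.616)<.135)&(w[...,1]<-.12)&(w[...,1]>-.35)
    y0=-.225 if f=='wr2' else -.31
    for nm,a,s,lo,hi,at in [('+y',1,1,.53,.71,.617),('-y',1,-1,.53,.71,.617),('+x',0,1,y0,-.15,-.232),('-x',0,-1,-.192,-.15,-.232)]:
        if f=='wr2' and nm=='-y': continue
        m=lip&(z>.096) if f=='wr2' else lip
        try:
            c,k,n,sd=edge(w,m,a,s,lo,hi,.006 if f=='wr2' else .01); print(f,nm,'slope deg',np.degrees(np.arctan(c[0])).round(2),'at',np.polyval(c,at).round(4),k,n,sd)
        except Exception as e: print(f,nm,e)
  w=np.load('wr2.npz')['w']; z=w[...,2]
  pl=(w[...,1]>-.06)&(w[...,1]<.13)&(z>.2)&(z<.285)&(w[...,0]>.45)&(w[...,0]<.72)
  q=w[pl]; A=np.c_[q[:,:2]-[.6,.03],np.ones(len(q))]; k=np.ones(len(q),bool)
  for _ in range(8):
    c=np.linalg.lstsq(A[k],q[k,2],rcond=None)[0]; k=abs(A@c-q[:,2])<.002
  print('plate tilt',c,k.sum())
  m=np.zeros(z.shape,bool); m[pl]=k
  for nm,a,s,lo,hi,at in [('+y',1,1,.51,.62,.6),('-y',1,-1,.51,.62,.6),('-x',0,-1,-.03,.095,.03)]:
    cc,k,n,sd=edge(w,m,a,s,lo,hi); print('cover',nm,np.degrees(np.arctan(cc[0])).round(2),np.polyval(cc,at).round(4),k,n,sd)
E
python3 fit.py
```

```text
wr2 +y slope deg -0.14 at -0.1421 30 30 0.3
wr2 +x slope deg -0.8 at 0.7331 13 13 0.39
wr2 -x slope deg -1.07 at 0.5048 7 8 0.28
top +y slope deg 0.6 at -0.1443 15 18 0.71
top -y slope deg -0.41 at -0.3192 17 18 1.3
top +x slope deg 0.52 at 0.7298 15 16 0.56
top -x slope deg 12.78 at 0.4947 5 5 3.16
scene +y slope deg -1.32 at -0.1427 14 18 0.96
scene -y slope deg 0.89 at -0.3197 13 18 1.0
scene +x slope deg 0.81 at 0.7332 11 16 1.46
scene -x slope deg 10.59 at 0.4953 4 5 2.25
plate tilt [-5.76225840e-05  3.49614212e-04  2.74050987e-01] 60310
cover +y 0.84 0.1016 19 19 0.45
cover -y -0.76 -0.0392 19 19 0.35
cover -x -0.11 0.5035 21 21 0.27
```

```bash
sed -i 's/,97)/,99.5)/' fit.py; python3 fit.py | grep -v 'scene'; python3 -c "
from h import *
go(.619,-.2315,.28,180)"
```

```text
wr2 +y slope deg -0.21 at -0.142 30 30 0.34
wr2 +x slope deg -0.54 at 0.7334 13 13 0.28
wr2 -x slope deg -1.05 at 0.5048 7 8 0.28
top +y slope deg 0.54 at -0.144 15 18 0.71
top -y slope deg -0.4 at -0.3195 17 18 1.27
top +x slope deg 1.18 at 0.7304 15 16 0.71
top -x slope deg 4.23 at 0.503 5 5 1.07
plate tilt [-5.76225840e-05  3.49614212e-04  2.74050987e-01] 60310
cover +y 0.06 0.1046 19 19 0.16
cover -y 0.02 -0.0423 19 19 0.15
cover -x -0.11 0.5014 21 21 0.1
at [0.6009 0.0311 0.2969] [ 1.7999e+02 -4.0000e-02 -1.7991e+02] F [ 0.4  0.4 -3.3] t 5.33
move xyz [ -17.7 -262.7   16.9] twist 0.002
```

>>> apply_moves(
  motion=[
    {"xyz": [-3,-45,0],"twist": 0,"jaw": -1},
    {"xyz": [-7,-105,0],"twist": 0,"jaw": -1},
    {"xyz": [-11,-165,5],"twist": 0,"jaw": -1},
    {"xyz": [-15,-220,10],"twist": 0,"jaw": -1},
    {"xyz": [-18.5,-262.5,17],"twist": 0.002,"jaw": -1},
  ],
)

```text
time: 5.95
ee_pos: [0.6196, -0.2338, 0.2798]
tcp_rot: [180.0, -0.0, 179.9]
wrist_force: [0.9, 0.4, -3.4]
opening: 0.0147
grasp_force: 59.2
```

>>> apply_moves(
  motion=[
    {"xyz": [0,0,40],"twist": 0,"jaw": -1},
    {"xyz": [0,0,80],"twist": 0,"jaw": -1},
    {"xyz": [0,0,110],"twist": 0,"jaw": -1},
    {"xyz": [0,0,120],"twist": 0,"jaw": -1},
    {"xyz": [0,0,120],"twist": 0,"jaw": -1},
  ],
)

```text
time: 6.58
ee_pos: [0.6196, -0.2318, 0.1603]
tcp_rot: [180.0, -0.0, 179.9]
wrist_force: [-0.1, -0.3, -3.6]
opening: 0.0144
grasp_force: 59.3
```

```bash
python3 - <<'E'
from h import *
go(.6197,-.2313,.1195,180)
im,d,w=cloud('wrist'); save(im,'w3.png'); np.savez('wr3.npz',im=im,w=w)
E
```

```text
at [ 0.6196 -0.2318  0.1603] [ 1.7999e+02 -3.0000e-02  1.7994e+02] F [-0.1 -0.3 -3.6] t 6.58
move xyz [-0.1  0.5 40.8] twist -0.001
```

View pics/w3.png

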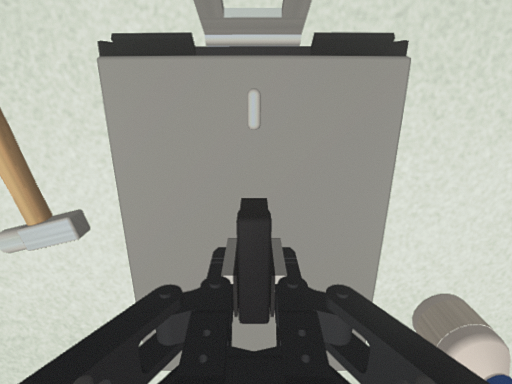

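The wrist view shows the cover over the mouth, with the -x lip just beyond it: outer edges at columns 97 and 409, the gap at 194-312 and the hasp centred at about 252. The cover spans 98-410, so it is centred to about 1 px. I check x and yaw.

```bash
python3 - <<'E'
from h import *; from fit import edge
w=np.load('wr3.npz')['w']; z=w[...,2]
lip=(z>.094)&(z<.106)&(w[...,0]<.53)&(w[...,0]>.495)
print('lip y',np.percentile(w[lip][:,1],[.3,99.7]).round(4))
for lo,hi in [(-.32,-.27),(-.194,-.145)]:
    c,k,n,sd=edge(w,lip,0,-1,lo,hi,.005); print('-x',np.polyval(c,(lo+hi)/2).round(4),k,n,sd)
g=np.sort(w[lip&(w[...,0]<.509)&(abs(w[...,1]+.2315)<.06)][:,1]); i=np.argmax(np.diff(g)); print('gap',g[i],g[i+1])
h=(z>.115)&(w[...,0]<.51)&(w[...,0]>.44)&(abs(w[...,1]+.23)<.06); q=w[h]; print('hasp',np.percentile(q,[1,99],axis=0).round(4))
s=q[abs(q[:,1]+.2315)>.02]; c=np.polyfit(s[:,2],s[:,0],1); print('hasp angle',np.arctan2(1,c[0]))
pl=(z>.127)&(z<.145)&(abs(w[...,0]-.62)<.12)&(abs(w[...,1]+.23)<.09)
for nm,a,s,lo,hi,at in [('+y',1,1,.525,.62,.6),('-y',1,-1,.525,.62,.6),('-x',0,-1,-.3,-.17,-.232)]:
    cc,k,n,sd=edge(w,pl,a,s,lo,hi); print('cover',nm,np.degrees(np.arctan(cc[0])).round(2),np.polyval(cc,at).round(4))
E
```

```text
lip y [-0.3215 -0.1431]
-x 0.5034 9 10 0.15
-x 0.5036 9 10 0.15
gap -0.2039444125976964 -0.19710641760630107
hasp [[ 0.4943 -0.2597  0.1151]
 [ 0.4992 -0.2043  0.1284]]
hasp angle 1.8990765583572453
cover +y -0.17 -0.1582
cover -y -0.06 -0.305
cover -x 0.09 0.5201
```

>>> apply_moves(
  motion=[
    {"xyz": [0.4,-0.5,12],"twist": 0,"jaw": -1},
    {"xyz": [0.4,-0.5,24],"twist": 0,"jaw": -1},
    {"xyz": [0.4,-0.5,32],"twist": 0,"jaw": -1},
    {"xyz": [0.4,-0.5,38],"twist": 0,"jaw": -1},
    {"xyz": [0.4,-0.5,40],"twist": 0,"jaw": -1},
  ],
)

```text
time: 7.25
ee_pos: [0.6191, -0.2327, 0.1198]
tcp_rot: [180.0, -0.0, 179.9]
wrist_force: [-0.7, -0.4, -3.7]
opening: 0.0149
grasp_force: 59.4
```

>>> apply_moves(
  motion=[
    {"xyz": [0,0,1],"twist": 0,"jaw": -1},
    {"xyz": [0,0,2],"twist": 0,"jaw": -1},
    {"xyz": [0,0,2],"twist": 0,"jaw": -1},
  ],
)

```text
time: 7.62
ee_pos: [0.6192, -0.2327, 0.1195]
tcp_rot: [-180.0, 0.1, 179.9]
wrist_force: [-4.4, 1.9, 5.6]
opening: 0.0147
grasp_force: 60.5
```

>>> apply_moves(
  motion=[
    {"xyz": [0,0,1],"twist": 0,"jaw": -1},
    {"xyz": [0,0,2],"twist": 0,"jaw": -1},
    {"xyz": [0,0,2],"twist": 0,"jaw": -1},
  ],
)

```text
time: 8.0
ee_pos: [0.6192, -0.2327, 0.1176]
tcp_rot: [-180.0, 0.1, 179.9]
wrist_force: [-4.8, 1.8, 6.1]
opening: 0.0149
grasp_force: 60.8
```

>>> apply_moves(
  motion=[
    {"xyz": [0,0,1],"twist": 0,"jaw": -1},
    {"xyz": [0,0,2],"twist": 0,"jaw": -1},
    {"xyz": [0,0,2],"twist": 0,"jaw": -1},
  ],
)

```text
time: 8.38
ee_pos: [0.6192, -0.2327, 0.1156]
tcp_rot: [-180.0, 0.1, 179.9]
wrist_force: [-5.1, 1.9, 6.5]
opening: 0.0147
grasp_force: 60.8
```

>>> apply_moves(
  motion=[
    {"xyz": [0,0,1],"twist": 0,"jaw": -1},
    {"xyz": [0,0,2],"twist": 0,"jaw": -1},
    {"xyz": [0,0,2],"twist": 0,"jaw": -1},
  ],
)

```text
time: 8.75
ee_pos: [0.6192, -0.2327, 0.1136]
tcp_rot: [-180.0, 0.1, 179.9]
wrist_force: [-5.0, 1.6, 6.2]
opening: 0.015
grasp_force: 60.8
```

>>> apply_moves(
  motion=[
    {"xyz": [0,0,0.5],"twist": 0,"jaw": -1},
    {"xyz": [0,0,0.5],"twist": 0,"jaw": -1},
  ],
)

```text
time: 9.0
ee_pos: [0.6192, -0.2327, 0.1135]
tcp_rot: [-180.0, 0.1, 179.9]
wrist_force: [-5.5, 2.7, 8.7]
opening: 0.0146
grasp_force: 61.1
```

>>> apply_moves(
  motion=[
    {"xyz": [0,0,0.5],"twist": 0,"jaw": -1},
    {"xyz": [0,0,1],"twist": 0,"jaw": -1},
    {"xyz": [0,0,1],"twist": 0,"jaw": -1},
  ],
)

```text
time: 9.38
ee_pos: [0.6192, -0.2327, 0.1135]
tcp_rot: [-180.0, 0.1, 179.9]
wrist_force: [-8.4, 3.5, 14.2]
opening: 0.0152
grasp_force: 61.8
```

>>> apply_moves(
  motion=[
    {"xyz": [0,0,-1],"twist": 0,"jaw": -0.6},
    {"xyz": [0,0,-1],"twist": 0,"jaw": -0.2},
    {"xyz": [0,0,-1],"twist": 0,"jaw": 0.2},
    {"xyz": [0,0,-1],"twist": 0,"jaw": 0.2},
  ],
)

```text
time: 9.88
ee_pos: [0.6192, -0.2327, 0.1115]
tcp_rot: [180.0, -0.0, 179.9]
wrist_force: [-0.2, -0.2, -0.1]
opening: 0.0516
grasp_force: 0.0
```

>>> apply_moves(
  motion=[
    {"xyz": [0,0,-15],"twist": 0,"jaw": 0.2},
    {"xyz": [0,0,-50],"twist": 0,"jaw": 0.2},
    {"xyz": [0,0,-100],"twist": 0,"jaw": 0.2},
    {"xyz": [0,0,-150],"twist": 0,"jaw": 0.2},
    {"xyz": [0,0,-150],"twist": 0,"jaw": 0.2},
  ],
)

```text
time: 10.5
ee_pos: [0.6202, -0.233, 0.268]
tcp_rot: [-179.8, 0.4, 179.9]
wrist_force: [0.3, -1.0, -0.1]
opening: 0.0515
grasp_force: 0.0
```

```bash
cat > chk.py <<'E'
from h import *; from fit import edge; import sys
o=sensors.get_obs(); print(o['ee_pos'],o['time'],o['wrist_force'])
im,d,w=cloud('wrist'); save(im,sys.argv[1]); z=w[...,2]; np.savez('wr4.npz',im=im,w=w)
pl=(z>.08)&(z<.1)&(abs(w[...,0]-.618)<.095)&(abs(w[...,1]+.232)<.07)
q=w[pl]; A=np.c_[q[:,:2]-[.618,-.232],np.ones(len(q))]; k=np.ones(len(q),bool)
for _ in range(8): c=np.linalg.lstsq(A[k],q[k,2],rcond=None)[0]; k=abs(A@c-q[:,2])<.002
print('cover plane',c.round(4),k.sum())
b=(z>.112)&(z<.13)&(abs(w[...,0]-.618)<.05)&(abs(w[...,1]+.232)<.03); print('bar',np.percentile(w[b],[1,50,99],axis=0).round(4))
s=(z>.098)&(z<.112)&(abs(w[...,0]-.542)<.02)&(abs(w[...,1]+.232)<.012); print('staple',np.percentile(w[s],[1,50,99],axis=0).round(4),s.sum())
h=(z>.1)&(z<.18)&(w[...,0]<.512)&(w[...,0]>.44)&(abs(w[...,1]+.23)<.04)
if h.sum()>9: print('hasp',np.percentile(w[h],[1,99],axis=0).round(4))
l=(z>.095)&(z<.107)&(abs(w[...,0]-.618)<.125)&(abs(w[...,1]+.232)<.1); print('lip',np.percentile(w[l],[.3,99.7],axis=0).round(4))
E
python3 chk.py w4.png
```

```text
[ 0.62016804 -0.23304364  0.26800388] 10.5 [ 0.27978983 -1.02657513 -0.0880434 ]
cover plane [0.0009 0.0002 0.0907] 21290
bar [[ 0.5892 -0.2406  0.1155]
 [ 0.6165 -0.2329  0.1205]
 [ 0.648  -0.225   0.1221]]
staple [[ 0.5348 -0.2347  0.1038]
 [ 0.5428 -0.2328  0.1061]
 [ 0.5509 -0.23    0.1081]] 112
hasp [[ 0.4789 -0.2601  0.1005]
 [ 0.5065 -0.1947  0.163 ]]
lip [[ 0.5018 -0.3223  0.095 ]
 [ 0.7318 -0.142   0.1066]]
```

View pics/w4.png

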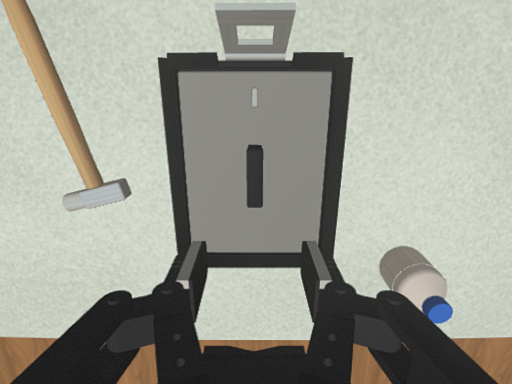

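The wrist view shows the cover sitting inside the lip (columns 178-332, rows 70-253), with the staple at (254,97) and the hasp still open at (255,30). The cover's top plane is at 90.7 mm and level, and the staple is at (0.543,-0.2325), which is its spot. Next I close the fingers and move outside the hasp.

>>> apply_moves(
  motion=[
    {"xyz": [30,0,0],"twist": 0,"jaw": -0.4},
    {"xyz": [75,0,0],"twist": 0,"jaw": -1},
    {"xyz": [120,0,0],"twist": 0,"jaw": -1},
    {"xyz": [160,0,0],"twist": 0,"jaw": -1},
    {"xyz": [180,0,0],"twist": 0,"jaw": -1},
  ],
  grip_force=40,
)

```text
time: 11.18
ee_pos: [0.4371, -0.2321, 0.2616]
tcp_rot: [180.0, -0.0, 179.9]
wrist_force: [1.4, -0.1, -0.8]
opening: -0.0001
grasp_force: 0.0
```

>>> apply_moves(
  motion=[
    {"xyz": [0,0,0],"twist": 0,"jaw": -1},
    {"xyz": [0,0,0],"twist": 0,"jaw": -1},
  ],
)

```text
time: 11.42
ee_pos: [0.4397, -0.2324, 0.2614]
tcp_rot: [180.0, -0.0, 179.9]
wrist_force: [-0.1, 0.3, -0.0]
opening: 0.0004
grasp_force: 0.0
```

```bash
python3 - <<'E'
from h import *
go(.442,-.232,.165,180); print(sensors.get_obs()['opening'])
im,d,w=cloud('wrist'); save(im,'w5.png'); z=w[...,2]
P=camera_params('wrist');R=cv2.Rodrigues(np.array(P['rvec'],float))[0];print('cam',-R.T@np.array(P['tvec'],float).ravel())
h=(z>.105)&(z<.175)&(w[...,0]<.512)&(w[...,0]>.44)&(abs(w[...,1]+.23)<.04)
print(h.sum(),np.percentile(w[h],[1,99],axis=0).round(4) if h.sum()>9 else '')
E
```

```text
at [ 0.4397 -0.2324  0.2614] [ 1.7999e+02 -1.0000e-02  1.7990e+02] F [-0.1  0.3 -0. ] t 11.43
move xyz [-2.3  0.4 96.4] twist -0.002
0.000426315534011334
cam [ 0.35589922 -0.2321027   0.38764186]
701 [[ 0.4787 -0.2598  0.1079]
 [ 0.4988 -0.2048  0.1628]]
```

>>> apply_moves(
  motion=[
    {"xyz": [0,0,40],"twist": 0,"jaw": -1},
    {"xyz": [0,0,80],"twist": 0,"jaw": -1},
    {"xyz": [0,0,96],"twist": 0,"jaw": -1},
    {"xyz": [0,0,96],"twist": 0,"jaw": -1},
  ],
)

```text
time: 11.98
ee_pos: [0.4392, -0.2321, 0.1652]
tcp_rot: [180.0, -0.1, 179.9]
wrist_force: [-1.5, -0.4, -0.2]
opening: -0.0001
grasp_force: 0.0
```

>>> apply_moves(
  motion=[
    {"xyz": [-15,0,0],"twist": 0,"jaw": -1},
    {"xyz": [-27,0,0],"twist": 0,"jaw": -1},
    {"xyz": [-38,0,0],"twist": 0,"jaw": -1},
    {"xyz": [-50,0,-2],"twist": 0,"jaw": -1},
    {"xyz": [-60,0,-2],"twist": 0,"jaw": -1},
  ],
)

```text
time: 12.6
ee_pos: [0.5, -0.2324, 0.1677]
tcp_rot: [180.0, -0.0, 179.9]
wrist_force: [-1.1, -0.5, -0.9]
opening: -0.0002
grasp_force: 0.7
```

```bash
python3 - <<'E'
from h import *
go(.51,-.232,.167,180)
im,d,w=cloud('scene'); save(cv2.resize(im[110:230,140:300],None,fx=4,fy=4),'s2.png')
E
```

```text
at [ 0.5    -0.2324  0.1677] [ 1.8000e+02 -2.0000e-02  1.7991e+02] F [-1.1 -0.5 -0.9] t 12.6
move xyz [-10.    0.5   0.7] twist -0.002
```

View pics/s2.png

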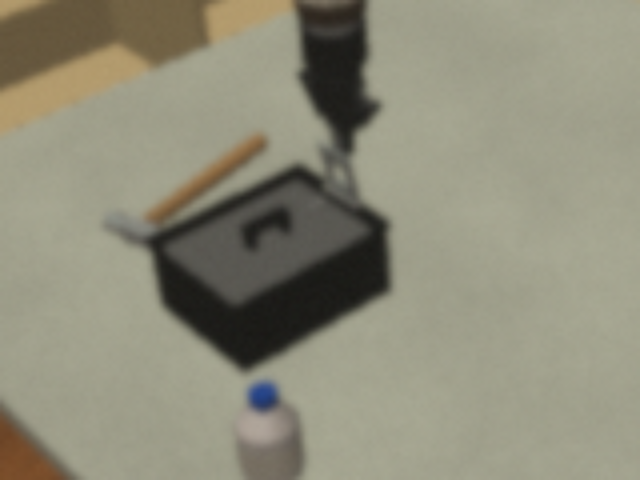

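The crop shows the hasp at (340,172), moved to just past upright by the finger, and the cover seated. I continue over and down.

>>> apply_moves(
  motion=[
    {"xyz": [-10,0,1],"twist": 0,"jaw": -1},
    {"xyz": [-20,0,4],"twist": 0,"jaw": -1},
    {"xyz": [-30,0,9],"twist": 0,"jaw": -1},
    {"xyz": [-37,0,14],"twist": 0,"jaw": -1},
    {"xyz": [-43.5,0,19],"twist": 0,"jaw": -1},
  ],
)

```text
time: 13.28
ee_pos: [0.5431, -0.2325, 0.1483]
tcp_rot: [180.0, -0.0, 179.9]
wrist_force: [-1.2, -0.3, 1.0]
opening: 0.0
grasp_force: 0.5
```

>>> apply_moves(
  motion=[
    {"xyz": [-5.5,0,6.5],"twist": 0,"jaw": -1},
    {"xyz": [-11.5,0,13],"twist": 0,"jaw": -1},
    {"xyz": [-18.5,0,19],"twist": 0,"jaw": -1},
    {"xyz": [-24.5,0,24.5],"twist": 0,"jaw": -1},
    {"xyz": [-24.5,0,30],"twist": 0,"jaw": -1},
  ],
)

```text
time: 13.9
ee_pos: [0.5679, -0.2326, 0.1184]
tcp_rot: [-180.0, 0.0, 179.9]
wrist_force: [0.8, -0.0, 1.7]
opening: 0.0001
grasp_force: 0.4
```

>>> apply_moves(
  motion=[
    {"xyz": [0,0,2],"twist": 0,"jaw": -1},
    {"xyz": [0,0,4],"twist": 0,"jaw": -1},
    {"xyz": [0,0,4],"twist": 0,"jaw": -1},
  ],
)

```text
time: 14.28
ee_pos: [0.5671, -0.2326, 0.1148]
tcp_rot: [-180.0, -0.0, 179.9]
wrist_force: [0.6, -0.3, 0.5]
opening: 0.0
grasp_force: 0.0
```

>>> apply_moves(
  motion=[
    {"xyz": [0,0,1],"twist": 0,"jaw": -1},
    {"xyz": [0,0,2],"twist": 0,"jaw": -1},
    {"xyz": [0,0,2],"twist": 0,"jaw": -1},
  ],
)

```text
time: 14.65
ee_pos: [0.5672, -0.2326, 0.1131]
tcp_rot: [-180.0, 0.0, 179.9]
wrist_force: [-1.2, 0.2, 2.1]
opening: 0.0001
grasp_force: 1.4
```

>>> apply_moves(
  motion=[
    {"xyz": [0,0,0.5],"twist": 0,"jaw": -1},
    {"xyz": [0,0,1],"twist": 0,"jaw": -1},
    {"xyz": [0,0,1],"twist": 0,"jaw": -1},
  ],
)

```text
time: 15.02
ee_pos: [0.5672, -0.2327, 0.1129]
tcp_rot: [-180.0, 0.0, 179.9]
wrist_force: [-3.6, 0.8, 8.4]
opening: 0.0001
grasp_force: 4.3
```

Stopped hard at tip height 96 mm, so the hasp is shut. I lift off and check.

>>> apply_moves(
  motion=[
    {"xyz": [0,0,-10],"twist": 0,"jaw": -1},
    {"xyz": [0,0,-50],"twist": 0,"jaw": -1},
    {"xyz": [-20,0,-100],"twist": 0,"jaw": -1},
    {"xyz": [-40,0,-150],"twist": 0,"jaw": -1},
    {"xyz": [-40,0,-150],"twist": 0,"jaw": -1},
  ],
)

```text
time: 15.65
ee_pos: [0.6094, -0.233, 0.2666]
tcp_rot: [-179.8, 0.4, 179.9]
wrist_force: [0.5, -1.0, -0.8]
opening: 0.0004
grasp_force: 0.0
```

>>> apply_moves(
  motion=[
    {"xyz": [0,0,0],"twist": 0,"jaw": -1},
    {"xyz": [0,0,0],"twist": 0,"jaw": -1},
    {"xyz": [0,0,0],"twist": 0,"jaw": -1},
  ],
)

```text
time: 16.02
ee_pos: [0.6066, -0.2326, 0.2608]
tcp_rot: [180.0, -0.1, 179.9]
wrist_force: [0.5, -0.9, -0.0]
opening: -0.0001
grasp_force: 0.0
```

```bash
python3 chk.py w6.png; python3 - <<'E'
from h import *
w=np.load('wr4.npz')['w']; z=w[...,2]
h=(abs(w[...,1]+.232)<.026)&(abs(w[...,1]+.232)>.017)&(w[...,0]>.515)&(w[...,0]<.572)
q=w[h]; c=np.polyfit(q[:,0]-.5045,q[:,2],1); print('hasp top slope',c,h.sum())
E
```

```text
[ 0.60662658 -0.23258884  0.26082896] 16.025 [ 0.5255981  -0.91866018 -0.0054905 ]
cover plane [0.0008 0.0003 0.0907] 18083
bar [[ 0.5891 -0.2405  0.1148]
 [ 0.6156 -0.2329  0.1205]
 [ 0.6471 -0.2251  0.1219]]
staple [[ 0.5237 -0.2411  0.0981]
 [ 0.5418 -0.2327  0.1059]
 [ 0.5608 -0.2272  0.1073]] 126
hasp [[ 0.5033 -0.2699  0.1002]
 [ 0.5081 -0.1901  0.1029]]
lip [[ 0.5004 -0.3222  0.095 ]
 [ 0.7336 -0.1419  0.1065]]
hasp top slope [0.00161463 0.09658185] 1138
```

View pics/w6.png

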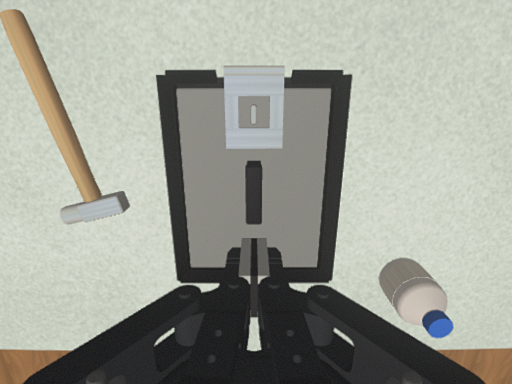

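The wrist view shows the hasp lying flat at (254,108) with the staple at (253,114) inside its window. The hasp slope is 0.002 rad, and the cover is level and home.

```bash
python3 -c "
from workcell import bot
print(bot.job_done())"
```

```text
the job is handed in; nothing more can be done
None
```

The cover is pressed home and level in the case, and the hasp lies flat over it with the staple in its window. I handed the job in at about 16 s, and the hand-in gave no verdict; the bottle, tub and hammer were not touched.

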